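# Contact temperature check of the red-dot sample tub

### The arm

A 7-joint arm with a two-finger parallel gripper is mounted at the origin on the work surface. World frame = base frame: x ahead of the robot, y to its left, z up, the work surface at z = 0. Lengths are in mm, angles in degrees, forces in N, time in s.
With the tool pointing down it reaches from about 400 to 900 mm from the base axis. Payload 5.5 kg.
Tool frame: the origin (TCP) lies between the finger pads; the fingertips stand 22 mm ahead of it and the grasp point (between the pads) lies 3 mm ahead of it (arm.finger_overhang is the distance from the TCP to the fingertips, in mm); z points along the fingers, y is the line along which they close (so a half turn about z gives the same grasp; the last joint's range is limited). The gripper opens to 92 mm and grips with 3 to 60 N. Pads are 19 mm wide; open, the fingers measure 130 mm over their backs; the gripper's body (75 mm by 190 mm) begins 47 mm behind the grasp point.
Start: joints at [-58.545, 28.699, -24.465, 88.831, 12.651, 65.22, -12.049], TCP at [183.214, 623.644, 248.729] pointing down, gripper open.
Joint ranges: [-164.97, 164.97], [-17.58, 116.51], [-87.97, 89.64], [11.32, 138.91], [-80.73, 260.73], [10.89, 115.49], [-147.41, 147.41]. Speed limits (degrees/s): [147.25, 147.25, 180, 180, 180, 180, 180].

### API

Orientations are given as [roll, pitch, yaw] about the fixed x, y, z axes, in that order (R = Rz(yaw) Ry(pitch) Rx(roll)).
In Python, from workcell import monitor, imaging, job, arm gives the robot as it stands.
- The arm moves only by the tool send_rows, never from a script. Its argument "commands" is a list of rows, each a list of 7 numbers: the turn, a rotation vector about the world's x, y, z normalised to -1 to 1, where 1 is 4 degrees, then the shift along the world's x, y, z normalised to -1 to 1, where 1 is 30 mm, then the opening, from -1 (shut) to 1 (fully open). A call has 1 to 5 rows; each row shifts and turns the commanded pose from where the row before left it; what a row does not reach is not made up. A row lasts 1/12 s, in which the tool goes at most 41.7 mm and 7.16 degrees, less where a joint would pass 70% of its speed; a pose out of reach is approached as far as the arm can. A call with a number of a shift or a turn outside -1 to 1 is refused whole. A call with a gripper value outside its range is refused whole. The fingers move at their own pace and stop on an object; "force" is the grip in N (left out, the last holds). Time passes only in rows, so rows that do not move let the fingers close. It gives the time, the measured TCP pose, the force, the opening and the grip force at its end, in the units of the state.
- monitor.observe(): the state, without advancing time (a new reading comes with each control period).
- imaging.snapshot(name): name is "side" or "top" or "wrist"; returns (picture, depth): 400x640x3 uint8, red, green, blue; 400x640 float32, mm along the optical axis (not along the pixel's ray), 0 where there is no reading.
- imaging.get_calibration(name): a dict with "mtx" (3x3 intrinsics, pixels), "R" (3x3) and "t" (3): a world point X has camera coordinates R X + t. Camera axes: x right, y down, z forward; pixel columns grow to the right and rows downward; lengths in mm; the calibration is good to about 2 mm. A picture is of the moment at which its call begins: read the wrist's pose just before it. get_calibration takes no time and is no camera call; for the wrist camera it gives the pose at the moment of the call.
- job.hand_in(): hands the job in; it is judged then, once.
Trained networks look in the newest picture that a camera, given by its name, has taken for a name from the list of things; names that differ only in an ending like _2 or _b are one class to them, and where a whole thing is asked for, a point or a joint stands for the part that bears it (a point fixed in the world has none). Each returns a list of dicts, best first, with "confidence" (0 to 1); they miss things now and then, are a little off and sometimes report something else, mostly with a low value. They report only what shows in the picture. A call takes as long as a camera call. They do not tell look-alikes from the thing itself.
- imaging.regions_of(query, camera): "pixels" (400x640 bool, what is visible of it) and "extent" ([left, top, right, bottom] in pixels, round what is visible of it).
The state is a dict: "t": time; "q": joint angles; "joint_velocities": joint speeds; "joint_torque": joint torques, N m; "position": TCP position; "eef_rot": TCP orientation; "ft_force": force on the tool from outside, world axes, zero at the start; "moment": the same for the moment, N m; "finger_gap": finger opening in mm; "finger_force": force on a finger pad.
Only numpy, scipy, OpenCV 4.12 (cv2) and the standard library are available. Lean on these libraries where they do the work, as an engineer would, in place of code of your own. Each camera call takes 0.05 s, during which the arm holds its last target. There are 200 camera calls.

### The job

At this meal hand-out counter, turn the sample carousel by one stop so that the tub with the red dot on its lid clicks into the open window of the clear guard. Then take the orange contact thermometer out of its stand and hold it upright with its spring-loaded copper tip on the red dot, pressing gently so the tip is pushed in about halfway and never to its stop. Finish while still holding it there; keep the tubs upright and leave the other things on the counter where they are.

Things in the scene. Friction and masses are not known exactly. Their poses are not given: they have to be found in the camera images.
- carousel: Fixed grey base of the sample carousel, 310 x 310 x 12 mm; origin at the centre of its underside. A clear guard plate of that size, 84 to 88 mm above the counter, covers it but for a blue-edged slot 100 mm wide from its -x edge to 30 mm past the centre. The -x end of the slot is the open window (yellow bar on the base's -x edge), facing roughly the robot.
- rotor (a joint): Angle of the aluminium turntable (284 mm across; six tub places 60 degrees apart, 100 mm from the axis), rad, positive counter-clockwise from above. Starts at 0; spring detents at -1.047, 0, +1.047 (up to 0.25 N m), past halfway it pulls into the next; stops at +-1.2. Carries three fixed undotted white-lidded tubs at the back and three loose tubs between 16 mm pegs.
- knob (a point): Centre of the carousel's black bar knob on the vertical axis of the turntable, 122.5 mm above the counter. The bar is 70 mm long, 18 mm wide, 35 mm high (its top 140 mm above the counter), on a 24 mm column; it turns with the turntable. The point's x axis lies along the bar; a white mark on top is at its -x end, which points to the window when the joint is 0.
- window (a point): Centre of the open window: where the middle of a tub's lid top is when that tub is in the window; 100 mm from the knob's axis on the carousel's -x side, 72 mm above the counter.
- tub_red: Loose sample tub with a red dot on its white lid: 68 mm diameter (lid 73 mm), 46 mm high, 180 g; origin at the centre of its underside, z up. It starts one place to the left or one to the right of the window, under the clear guard.
- red_dot (a point): Middle of the red dot (30 mm diameter) on top of that tub's lid, 46 mm above the tub's origin, 72 mm above the counter when the tub stands in the carousel.
- tub_green: Bystander: the same kind of loose tub with a green dot on its white lid, on the other side of the window; origin at the centre of its underside, z up.
- tub_plain: Bystander: the same kind of loose tub with an undotted blue lid, in the window at the start; origin at the centre of its underside, z up.
- stand: Fixed blue stand, 100 x 80 mm, 90 mm high, with a grey top plate that has a 16 mm hole in its middle where the thermometer hangs; origin at the centre of its underside.
- probe: Orange contact thermometer, about 120 g, upright in the stand: handle 38 (x) x 22 (y) x 105 (z) mm, below it a steel stem 9 mm thick and 55 mm long, then the spring-loaded copper tip. Origin at the centre of the handle's underside, z up along the handle; at the start it rests on the stand's top plate, 90 mm above the counter.
- probe_grip (a point): Place to grip: on the handle's axis, 58 mm above its underside; the fingers close along the handle's y axis (22 mm).
- probe_foot (a point): Middle of the underside of the copper tip (a foot 12 mm in diameter), 75 mm below the handle's underside when not pushed in; it moves with the tip.
- probe_tip (a joint): How far the spring-loaded tip is pushed in, m: 0 free, 0.014 against its stop. The spring gives 0.5 N at first plus 0.25 N per mm, about 2.2 N halfway and 4 N just before the stop.
- meal_a: Bystander: sealed black meal tray with amber food, 142 x 192 x 45 mm; origin at the centre of its underside.
- meal_b: Bystander: sealed black meal tray with green food, 142 x 192 x 45 mm; origin at the centre of its underside.
- sanitizer: Bystander: bottle with a blue cap, 60 mm diameter, 160 mm high; origin at the centre of its underside.
- label_roll: Bystander: white roll of labels lying flat, 80 mm diameter, 30 mm high; origin at the centre of its underside.
- glove_box: Bystander: blue box of gloves, 120 x 220 x 70 mm, a white tuft on top; origin at the centre of its underside.
There are look-alikes about, which are no part of the job. What is meant by the stand is not pink, and is the larger of those in its own colour.

How it is judged:
By the outcome, as a careful person would: the job done as asked, in the order asked, and still so for the second after the job is handed in, while the arm keeps its last pose, push and grip.
It also fails if it takes over 61 s, if anything falls off the work surface, if the arm or the gripper's body presses on something with over 40 N, if the wrist force passes 120 N, or if a joint passes its speed limit or range.

## Working session

There is one attempt and no reset: what is moved stays moved. The work goes in short steps, Python scripts to look and compute and a tool call to move; the robot and the scene stay as the last step left them, time stands still between calls to the robot, and variables do not carry over. Pictures are saved under pics/ and viewed, at most 10 in all, crops included, and the job is handed in when it is done.

Besides the shell and the picture viewer there is one more tool, called by a JSON object that holds its "op" and its "data". send_rows: Moves the arm, as the interface text tells. Scaled input: -1 to 1 covers 30 mm each way for a shift and 4 degrees each way for a turn. Its arguments: {"type":"object","properties":{"commands":{"type":"array","items":{"type":"array","items":{"type":"number","minimum":-1,"maximum":1}}},"force":{"type":"number"}},"required":["commands"]}

```bash
mkdir -p pics; cat > h.py <<'E'
import numpy as np,cv2
from workcell import monitor,imaging,job,arm
def pts(name,depth,mask):
    c=imaging.get_calibration(name);K=np.array(c["mtx"]);R=np.array(c["R"]);t=np.array(c["t"])
    v,u=np.nonzero(mask&(depth>0));z=depth[v,u]
    P=np.stack([(u-K[0,2])/K[0,0]*z,(v-K[1,2])/K[1,1]*z,z],1)
    return (P-t)@R, v,u
def save(n,im): cv2.imwrite(f"pics/{n}.png",im[...,::-1])
E
python3 - <<'E'
from h import *
s=monitor.observe();print(s)
ims=[]
for c in("top","side"):
    im,d=imaging.snapshot(c);np.savez(f"{c}.npz",im=im,d=d);save(c,im)
    print(c,imaging.get_calibration(c)["t"])
    for q in ["carousel","knob","tub_red","tub_green","tub_plain","stand","probe","red_dot"]:
        for r in imaging.regions_of(q,c)[:3]:
            P,v,u=pts(c,d,r["pixels"])
            if len(P): print(c,q,round(r["confidence"],2),np.round(r["extent"]),np.median(P,0).round(),P.min(0).round(),P.max(0).round())
E
```

```text
{'t': 0.0, 'q': array([-58.54488208,  28.75294993, -24.45408009,  88.8909411 ,
        12.65163965,  65.21800804, -12.04994461]), 'joint_velocities': array([ 0.02396794, -0.14777674, -0.08783706,  0.03617294,  0.0463555 ,
        0.00150343,  0.03253621]), 'joint_torque': array([-6.80124867e-04, -5.66574848e+01, -5.81629649e+00, -2.79112422e+01,
       -6.86660735e-02,  3.05107981e-02,  1.77937272e-04]), 'position': array([183.10550446, 623.00743407, 247.69268053]), 'eef_rot': array([-1.79891773e+02, -3.71143846e-03,  1.63628471e+02]), 'ft_force': array([-0.58429521, -0.6318762 ,  0.10669745]), 'moment': array([ 0.03449833, -0.033949  , -0.01130998]), 'finger_force': 0.0, 'finger_gap': 91.9538235511345}
top [-140.5363323   508.05615299 1414.74984321]
top carousel 0.75 [172. 124. 275. 223.] [608. 141.  87.] [435. -22.  -6.] [789. 314. 146.]
top carousel 0.67 [349. 194. 375. 230.] [ 460. -291.   90.] [ 417. -340.   -1.] [ 526. -260.  200.]
top knob 0.86 [202. 161. 241. 217.] [580. 150.  27.] [464. 108.   8.] [646. 222. 146.]
top knob 0.31 [388. 204. 412. 227.] [ 461. -436.   30.] [ 423
[... 1290 characters left out ...]
 -4.] [619. -71. 196.]
side tub_plain 0.56 [345. 293. 376. 327.] [ 456. -445.   27.] [ 421. -478.   -3.] [ 499. -399.   33.]
side tub_plain 0.52 [267. 163. 286. 171.] [504. 159.  70.] [467. 132.  46.] [552. 211.  75.]
side stand 0.83 [290. 328. 350. 400.] [ 297. -551.   82.] [ 246. -585.   -4.] [ 380. -479.   93.]
side stand 0.63 [311. 238. 356. 294.] [ 455. -318.   48.] [ 414. -346.   -4.] [ 573. -235.   94.]
side stand 0.49 [314. 221. 350. 241.] [ 508. -174.   33.] [ 500. -197.   -3.] [ 585. -124.   65.]
side probe 0.89 [327. 214. 342. 273.] [ 463. -310.  151.] [ 447. -317.   15.] [ 485. -291.  196.]
side red_dot 0.75 [272. 151. 293. 164.] [559. 210.  59.] [514. 182.   1.] [613. 331.  85.]
```

```bash
python3 - <<'E'
from h import *
t=np.load("top.npz")["im"];s=np.load("side.npz")["im"]
save("cmb",np.hstack([cv2.resize(t[110:300,160:460],None,fx=1.33,fy=1.33),cv2.resize(s[110:400,200:420],(400,527))[:252]]) if 0 else np.vstack([cv2.resize(t[115:290,160:460],(800,467))]))
save("sd",cv2.resize(s[110:400,210:410],(400,580)))
E
```

```text
(no output)
```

View pics/cmb.png

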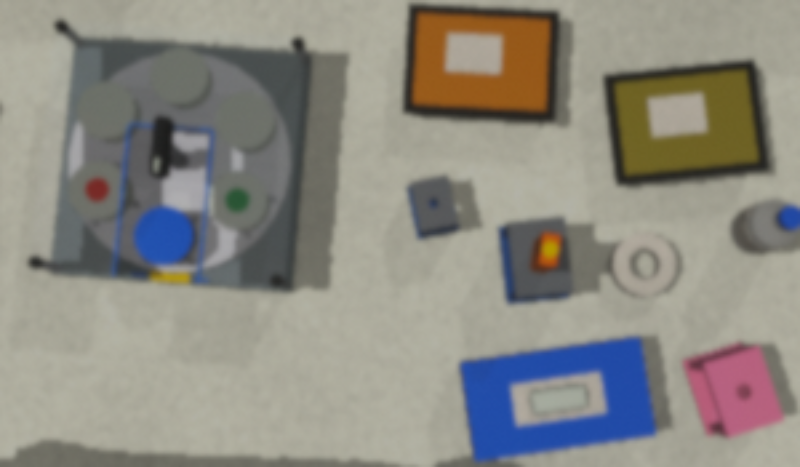

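View pics/sd.png

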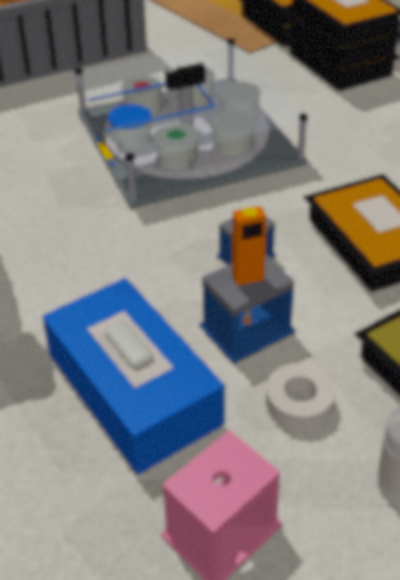

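The top view shows the carousel at upper left. The red-dot tub is left of the window (crop 97,189), so the turn is +60° counter-clockwise. The orange thermometer (545,250) is in the larger blue stand, and the smaller blue stand and the pink one are look-alikes. Next I'll measure the poses.

```bash
python3 - <<'E'
from h import *
full=np.ones((400,640),bool)
def rect(P):
    (c,s,a)=cv2.minAreaRect(P[:,:2].astype(np.float32)); return np.round(c,1),np.round(s,1),round(a,1)
for c in("top","side"):
    z=np.load(c+".npz");im=z["im"].astype(int);d=z["d"];hsv=cv2.cvtColor(z["im"],cv2.COLOR_RGB2HSV)
    P,v,u=pts(c,d,full);h=hsv[v,u];x,y,zz=P.T
    k=(zz>128)&(zz<150)&(abs(x-608)<80)&(abs(y-150)<80);print(c,"knob",k.sum(),P[k].mean(0).round(1),rect(P[k]),np.median(zz[k]))
    r=(abs(x-608)<200)&(abs(y-140)<200)
    for n,m in dict(blue=r&(h[:,0]>100)&(h[:,0]<125)&(h[:,1]>150)&(zz>60)&(zz<78),yellow=r&(h[:,0]>20)&(h[:,0]<32)&(h[:,1]>150),red=r&((h[:,0]<8)|(h[:,0]>172))&(h[:,1]>110),green=r&(h[:,0]>55)&(h[:,0]<85)&(h[:,1]>90),guard=r&(zz>80)&(zz<93)).items():
        if m.sum()>3: print(n,m.sum(),P[m].mean(0).round(1),rect(P[m]))
    s=(abs(x-463)<80)&(abs(y+300)<80)
    for n,m in dict(handle=s&(zz>105),top=s&(zz>185),plate=s&(zz>84)&(zz<96)).items():
        if m.sum()>3: print(n,m.sum(),P[m].mean(0).round(1),rect(P[m]),P[m].min(0).round(),P[m].max(0).round())
E
```

```text
top knob 138 [602.5 145.1 138.2] (array([602.8, 146.4]), array([19.4, 67.5]), 84.3) 138.5551236072763
blue 352 [504.1 154.9  71.6] (array([503.9, 154.1]), array([69.7, 65.6]), 84.6)
yellow 38 [456.4 159.6  13.2] (array([456.3, 160.3]), array([44.3,  9. ]), 83.8)
red 55 [560.5 232.7  87.9] (array([560.4, 233.1]), array([24.6, 24.5]), 32.7)
green 42 [544.   62.5  87.7] (array([544.2,  62.6]), array([22.2, 21.8]), 58.6)
guard 6894 [616.5 145.4  87.6] (array([603.8, 147.2]), array([311.9, 310.9]), 84.6)
handle 135 [ 465.5 -298.7  181.1] (array([ 467.6, -301.5]), array([22.7, 38. ]), 79.3) [ 448. -315.  107.] [ 487. -288.  202.]
top 96 [ 467.4 -301.2  195. ] (array([ 467.5, -301.6]), array([22.1, 38.1]), 80.6) [ 448. -315.  186.] [ 487. -290.  202.]
plate 471 [ 466.1 -299.7   90.3] (array([ 467.5, -301.8]), array([91.9, 70.1]), 5.3) [ 420. -339.   84.] [ 516. -264.   96.]
side knob 103 [600.6 143.  135.6] (array([601.5, 145.6]), array([23.4, 69. ]), 85.2) 136.42909933987124
blue 161 [502.  158.8  70.6] (array([503.3, 163.2]), array([60.2, 67.8]), 86.3)
yellow 28 [455.8 159.8  13.5] (array([456.1, 162.3]), array([45.7, 11.8]), 86.0)
red 6 [552.1 218.5  86.9] (array([553. , 219.4]), array([17.9,  7.3]), 21.3)
green 22 [537.6  48.   88.9] (array([557. ,  86.8]), array([116.8,  18.9]), 64.5)
guard 3471 [607.5 125.9  86.6] (array([603.9, 148.1]), array([321.1, 312.9]), 84.5)
handle 549 [ 463.5 -308.2  157. ] (array([ 467.1, -302.5]), array([26. , 38.6]), 79.5) [ 447. -317.  105.] [ 486. -289.  196.]
top 128 [ 465.4 -304.5  192. ] (array([ 467.1, -301. ]), array([23.4, 37.9]), 79.1) [ 447. -315.  185.] [ 486. -289.  196.]
plate 580 [ 461.5 -310.2   88.8] (array([ 467.1, -300.6]), array([93.8, 74.1]), 5.0) [ 419. -340.   84.] [ 516. -264.   96.]
```

The carousel axis is at about (603.3, 146.8) with yaw −5.3°. The probe is at (467.4, −301.5) with its y axis at about 80°, in the stand at (467, −301) with a 92×70 top, which is the larger blue one. I'll approach the knob now.

{"op": "send_rows", "data": {"commands": [[0,0,0.55,0.87,-0.99,0,1],[0,0,0.55,0.87,-0.99,0,1],[0,0,0.55,0.87,-0.99,0,1],[0,0,0.55,0.87,-0.99,0,1],[0,0,0.55,0.87,-0.99,0,1]]}}

```text
t: 1.32
position: [314.6, 473.7, 248.8]
eef_rot: [180.0, 0.0, 174.8]
ft_force: [0.7, 1.2, -0.3]
finger_gap: 92.0
finger_force: 0.0
```

{"op": "send_rows", "data": {"commands": [[0,0,0,0.87,-0.99,0,1],[0,0,0,0.87,-0.99,0,1],[0,0,0,0.87,-0.99,0,1],[0,0,0,0.87,-0.99,0,1],[0,0,0,0.87,-0.99,0,1]]}}

```text
t: 1.73
position: [445.3, 325.1, 249.1]
eef_rot: [180.0, 0.0, 174.6]
ft_force: [0.7, -0.2, 1.2]
finger_gap: 91.9
finger_force: 0.0
```

{"op": "send_rows", "data": {"commands": [[0,0,0,0.87,-0.99,0,1],[0,0,0,0.87,-0.99,0,1],[0,0,0,0.87,-0.99,0,1],[0,0,0,0.87,-0.99,0,1],[0,0,0,0.87,-0.99,0,1]]}}

```text
t: 2.15
position: [575.8, 176.5, 249.0]
eef_rot: [180.0, 0.0, 174.6]
ft_force: [-0.7, 0.0, -0.5]
finger_gap: 91.9
finger_force: 0.0
```

{"op": "send_rows", "data": {"commands": [[0,0,0,0.45,-0.5,-0.5,1],[0,0,0,0.45,-0.49,-0.5,1],[0,0,0,0,0,-0.5,1],[0,0,0,0,0,-0.5,1],[0,0,0,0,0,0,1]]}}

```text
t: 2.57
position: [599.9, 147.2, 185.4]
eef_rot: [-179.9, -0.3, 174.6]
ft_force: [-0.7, -0.2, -0.7]
finger_gap: 91.9
finger_force: 0.0
```

```bash
python3 - <<'E'
from h import *
im,d=imaging.snapshot("wrist");save("w1",im)
P,v,u=pts("wrist",d,d>0);x,y,z=P.T
k=(z>128)&(z<150)&(abs(x-603)<60)&(abs(y-147)<60)
print(monitor.observe()["position"],k.sum(),P[k].mean(0),cv2.minAreaRect(P[k][:,:2].astype(np.float32)))
E
```

```text
[600.45514957 147.99697024 187.05061712] 2627 [601.53921976 147.09927842 141.13372294] ((604.7662963867188, 146.81358337402344), (17.95835304260254, 67.45662689208984), 84.83316040039062)
```

View pics/w1.png

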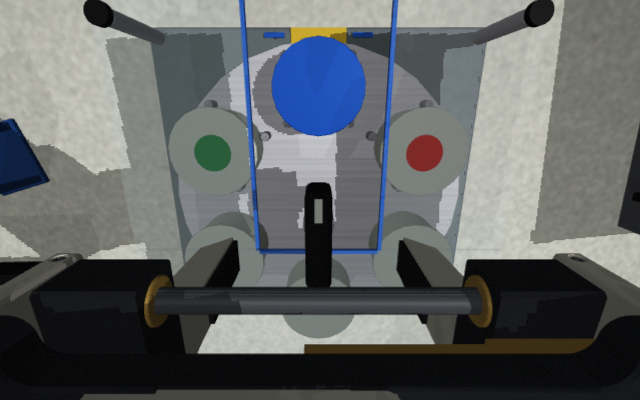

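The wrist view shows the knob bar centred between the fingers at (318,235), the red tub at (424,153) and the blue lid in the window at (318,86). The fingers are clear to descend, so I'll lower and grip.

{"op": "send_rows", "data": {"commands": [[0,0,0,0.1,-0.03,-0.5,1],[0,0,0,0,0,-0.5,1],[0,0,0,0,0,-0.5,1],[0,0,0,0,0,-0.5,1],[0,0,0,0,0,0,1]]}}

```text
t: 3.03
position: [603.3, 147.6, 127.1]
eef_rot: [-179.9, -0.2, 174.7]
ft_force: [0.3, -0.4, -0.5]
finger_gap: 91.8
finger_force: 0.0
```

{"op": "send_rows", "data": {"commands": [[0,0,0,0,0,0,-1],[0,0,0,0,0,0,-1],[0,0,0,0,0,0,-1],[0,0,0,0,0,0,-1],[0,0,0,0,0,0,-1]], "force": 20}}

```text
t: 3.45
position: [605.3, 147.7, 129.8]
eef_rot: [180.0, 0.1, 174.6]
ft_force: [-0.4, -1.0, 0.2]
finger_gap: 63.2
finger_force: 0.0
```

{"op": "send_rows", "data": {"commands": [[0,0,0,0,0,0,-1],[0,0,0,0,0,0,-1],[0,0,0,0,0,0,-1]]}}

```text
t: 3.7
position: [604.7, 147.5, 128.8]
eef_rot: [180.0, 0.0, 174.6]
ft_force: [-0.9, 0.5, 0.4]
finger_gap: 43.6
finger_force: 0.0
```

{"op": "send_rows", "data": {"commands": [[0,0,0,0,0,0,-1],[0,0,0,0,0,0,-1],[0,0,0,0,0,0,-1],[0,0,0,0,0,0,-1],[0,0,0,0,0,0,-1]]}}

```text
t: 4.12
position: [604.6, 146.9, 128.6]
eef_rot: [-180.0, -0.0, 174.6]
ft_force: [-0.5, -1.9, 1.4]
finger_gap: 18.0
finger_force: 20.0
```

{"op": "send_rows", "data": {"commands": [[0,0,0.4,0,0,0,-1],[0,0,0.6,0,0,0,-1],[0,0,0.6,0,0,0,-1],[0,0,0.6,0,0,0,-1],[0,0,0.6,0,0,0,-1]]}}

```text
t: 4.53
position: [604.5, 146.9, 128.7]
eef_rot: [-180.0, -0.0, -174.1]
ft_force: [-1.8, -0.9, 0.7]
finger_gap: 19.3
finger_force: 21.6
```

{"op": "send_rows", "data": {"commands": [[0,0,0.6,0,0,0,-1],[0,0,0.6,0,0,0,-1],[0,0,0.6,0,0,0,-1],[0,0,0.6,0,0,0,-1],[0,0,0.6,0,0,0,-1]], "force": 35}}

```text
t: 4.95
position: [604.5, 146.8, 128.7]
eef_rot: [180.0, -0.1, -162.2]
ft_force: [-0.7, -0.4, 0.8]
finger_gap: 19.0
finger_force: 38.4
```

{"op": "send_rows", "data": {"commands": [[0,0,0.6,0,0,0,-1],[0,0,0.6,0,0,0,-1],[0,0,0.6,0,0,0,-1],[0,0,0.6,0,0,0,-1],[0,0,0.6,0,0,0,-1]]}}

```text
t: 5.37
position: [604.6, 146.7, 128.7]
eef_rot: [180.0, -0.1, -150.2]
ft_force: [-1.6, -1.1, 1.0]
finger_gap: 19.1
finger_force: 37.6
```

{"op": "send_rows", "data": {"commands": [[0,0,0.6,0,0,0,-1],[0,0,0.6,0,0,0,-1],[0,0,0.6,0,0,0,-1],[0,0,0.6,0,0,0,-1],[0,0,0.6,0,0,0,-1]]}}

```text
t: 5.78
position: [604.6, 146.5, 128.6]
eef_rot: [180.0, -0.1, -138.1]
ft_force: [-1.5, -1.1, 0.8]
finger_gap: 19.0
finger_force: 35.8
```

{"op": "send_rows", "data": {"commands": [[0,0,0.6,0,0,0,-1],[0,0,0.6,0,0,0,-1],[0,0,0.6,0,0,0,-1],[0,0,0.6,0,0,0,-1],[0,0,0.6,0,0,0,-1]]}}

```text
t: 6.2
position: [604.7, 146.4, 128.6]
eef_rot: [180.0, -0.1, -126.1]
ft_force: [-0.2, -1.6, 1.1]
finger_gap: 18.5
finger_force: 35.8
```

{"op": "send_rows", "data": {"commands": [[0,0,0.2,0,0,0,-1],[0,0,0,0,0,0,-1],[0,0,0,0,0,0,-1]]}}

```text
t: 6.45
position: [604.8, 146.5, 128.6]
eef_rot: [-180.0, -0.1, -125.4]
ft_force: [0.5, -4.4, 0.9]
finger_gap: 18.1
finger_force: 34.1
```

{"op": "send_rows", "data": {"commands": [[0,0,0,0,0,0,-0.4],[0,0,0,0,0,0,-0.4],[0,0,0,0,0,0,-0.4],[0,0,0,0,0,0,-0.4],[0,0,0,0,0,0,-0.4]]}}

```text
t: 6.87
position: [604.6, 148.3, 128.8]
eef_rot: [180.0, 0.0, -125.3]
ft_force: [-0.2, -0.3, 0.6]
finger_gap: 27.6
finger_force: 0.0
```

```bash
python3 - <<'E'
from h import *
print(monitor.observe()["eef_rot"])
im,d=imaging.snapshot("wrist");save("w2",im)
E
```

```text
[ 1.79989479e+02  2.73021163e-02 -1.25322660e+02]
```

View pics/w2.png

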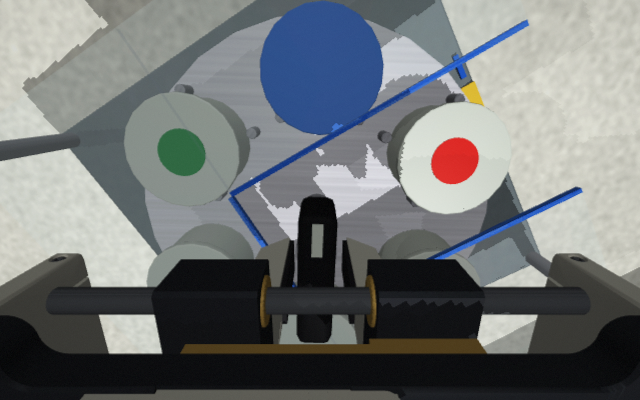

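The red dot sits in the window at (455,160) between the blue slot edges, and the knob is released. Next I'll go up and over to the probe.

{"op": "send_rows", "data": {"commands": [[0,0,0,0,0,0.5,-0.2],[0,0,0,0,0,1,0.5],[0,0,0,0,0,1,1],[0,0,-0.9,0,-0.5,1,1],[0,0,-0.9,0,-0.5,0.6,1]]}}

```text
t: 7.33
position: [605.6, 119.5, 255.3]
eef_rot: [-179.9, 0.2, -132.6]
ft_force: [0.4, -0.8, -1.5]
finger_gap: 56.2
finger_force: 0.0
```

{"op": "send_rows", "data": {"commands": [[0,0,-1,-0.3,-0.9,0,1],[0,0,-1,-0.3,-0.9,0,1],[0,0,-1,-0.3,-0.9,0,1],[0,0,-1,-0.3,-0.9,0,1],[0,0,-1,-0.3,-0.9,0,1]]}}

```text
t: 7.75
position: [559.1, -18.5, 251.9]
eef_rot: [-180.0, 0.0, -152.7]
ft_force: [1.4, 0.2, 0.1]
finger_gap: 88.8
finger_force: 0.0
```

{"op": "send_rows", "data": {"commands": [[0,0,-1,-0.3,-0.9,0,1],[0,0,-1,-0.3,-0.9,0,1],[0,0,-1,-0.3,-0.9,0,1],[0,0,-1,-0.3,-0.9,0,1],[0,0,-1,-0.3,-0.9,0,1]]}}

```text
t: 8.17
position: [514.2, -153.5, 252.0]
eef_rot: [-180.0, 0.0, -172.7]
ft_force: [0.2, -0.2, -0.4]
finger_gap: 91.5
finger_force: 0.0
```

{"op": "send_rows", "data": {"commands": [[0,0,-1,-0.3,-0.95,0,1],[0,0,-1,-0.3,-0.95,0,1],[0,0,-1,-0.3,-0.95,0,1],[0,0,-1,-0.3,-0.95,0,1],[0,0,-0.3,-0.3,-0.95,0,1]]}}

```text
t: 8.58
position: [469.3, -296.0, 252.0]
eef_rot: [-180.0, 0.0, 170.1]
ft_force: [0.6, -0.8, 0.2]
finger_gap: 91.8
finger_force: 0.0
```

{"op": "send_rows", "data": {"commands": [[0,0,0,0,-0.1,0,1],[0,0,0,0,0,0,1]]}}

```text
t: 8.75
position: [468.6, -300.5, 251.7]
eef_rot: [-180.0, -0.0, 170.0]
ft_force: [-0.1, 0.6, -0.3]
finger_gap: 91.7
finger_force: 0.0
```

```bash
python3 - <<'E'
from h import *
s=monitor.observe();print(s["position"],s["eef_rot"],s["q"].round())
im,d=imaging.snapshot("wrist");save("w3",im)
P,v,u=pts("wrist",d,d>0);x,y,z=P.T
k=(z>185)&(z<205)&(abs(x-467)<40)&(abs(y+301)<40)
print(k.sum(),P[k].mean(0),cv2.minAreaRect(P[k][:,:2].astype(np.float32)))
k=(z>120)&(z<205)&(abs(x-467)<40)&(abs(y+301)<40)
print(k.sum(),P[k].mean(0),cv2.minAreaRect(P[k][:,:2].astype(np.float32)))
E
```

```text
[ 468.6158729  -300.47685618  251.655285  ] [-1.79953130e+02 -7.00017824e-03  1.69975481e+02] [ 37.  17.  -8. 103.   3.  60. 107.]
1646 [ 468.05140402 -299.89488291  194.60221122] ((470.1492919921875, -300.3277893066406), (22.768306732177734, 37.601905822753906), 79.23448181152344)
2234 [ 463.97256196 -299.16058496  184.70218766] ((470.16400146484375, -300.3280944824219), (22.801319122314453, 37.588722229003906), 79.4987564086914)
```

View pics/w3.png

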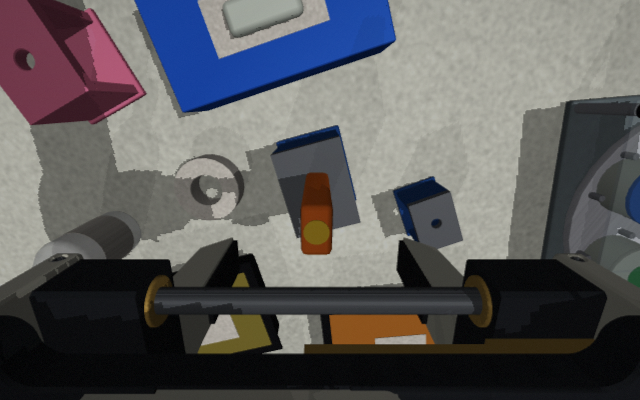

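The orange handle (316,215) is centred between the fingers over the larger blue stand. Descending and gripping.

{"op": "send_rows", "data": {"commands": [[0,0,-0.1,0,0,-0.8,1],[0,0,0,0,0,-0.8,0.3],[0,0,0,0,0,-0.8,0],[0,0,0,0,0,-0.8,0],[0,0,0,0,0,0,-0.3]], "force": 25}}

```text
t: 9.22
position: [467.7, -294.0, 151.3]
eef_rot: [179.8, -0.4, 170.0]
ft_force: [-1.7, 1.1, -0.7]
finger_gap: 70.1
finger_force: 0.0
```

{"op": "send_rows", "data": {"commands": [[0,0,0,0,0,0,-1],[0,0,0,0,0,0,-1],[0,0,0,0,0,0,-1],[0,0,0,0,0,0,-1],[0,0,0,0,0,0,-1]]}}

```text
t: 9.63
position: [470.5, -298.3, 157.1]
eef_rot: [-179.9, 0.1, 169.8]
ft_force: [-0.4, 0.9, 0.1]
finger_gap: 36.4
finger_force: 0.0
```

{"op": "send_rows", "data": {"commands": [[0,0,0,0,0,0,-1],[0,0,0,0,0,0,-1],[0,0,0,0,0,0,-1],[0,0,0,0,0,0,-1]]}}

```text
t: 9.97
position: [469.9, -298.3, 156.3]
eef_rot: [-180.0, 0.0, 169.8]
ft_force: [-1.1, 0.6, 3.9]
finger_gap: 22.0
finger_force: 25.0
```

{"op": "send_rows", "data": {"commands": [[0,0,0,0,0,0.3,-1],[0,0,0,0,0,0.7,-1],[0,0,0,0,0,0.9,-1],[0,0,0,0,0,0.9,-1],[0,0,0,0,0,0.9,-1]]}}

```text
t: 10.38
position: [464.2, -296.1, 261.5]
eef_rot: [179.8, -0.8, 169.8]
ft_force: [0.7, -1.4, -33.5]
finger_gap: 21.7
finger_force: 24.9
```

{"op": "send_rows", "data": {"commands": [[0,0,0,0,0,0.6,-1],[0,0,0,0,0,0.2,-1],[0,0,0,0,0.2,0,-1],[0,0,0,0.05,0.5,0,-1],[0,0,0,0.05,0.8,0,-1]]}}

```text
t: 10.8
position: [472.7, -254.6, 291.1]
eef_rot: [-179.9, 0.1, 169.6]
ft_force: [0.3, 0.3, -0.3]
finger_gap: 0.5
finger_force: 0.0
```

{"op": "send_rows", "data": {"commands": [[0,0,0,0.05,0.9,0,-1],[0,0,0,0.05,0.9,0,-1],[0,0,0,0.05,0.9,0,-1],[0,0,0,0.05,0.9,0,-1],[0,0,0,0.05,0.9,0,-1]]}}

```text
t: 11.22
position: [480.5, -116.1, 291.1]
eef_rot: [-180.0, 0.1, 169.9]
ft_force: [0.7, 0.6, 0.3]
finger_gap: 0.6
finger_force: 0.0
```

{"op": "send_rows", "data": {"commands": [[0,0,0,0.05,0.9,0,-1],[0,0,0,0.05,0.9,0,-1],[0,0,0,0.05,0.9,0,-1],[0,0,0,0.05,0.6,0,-1],[0,0,0,0.05,0.3,0,-1]]}}

```text
t: 11.63
position: [487.9, -6.2, 291.2]
eef_rot: [179.9, 0.1, 170.1]
ft_force: [0.1, -0.1, 0.7]
finger_gap: 0.4
finger_force: 0.0
```

The fingers slipped off the probe. The 12 mm foot probably caught under the plate because the grasp was off the hole's axis. I'll look to see where it is now.

```bash
cat > m.py <<'E'
from h import *
def go(tag):
  for c in("top","side"):
    im,d=imaging.snapshot(c);np.savez(c+".npz",im=im,d=d)
    P,v,u=pts(c,d,d>0);x,y,zz=P.T;s=(abs(x-465)<80)&(abs(y+300)<80)
    h=cv2.cvtColor(im,cv2.COLOR_RGB2HSV)[v,u]
    org=(h[:,0]>3)&(h[:,0]<28)&(h[:,1]>150)
    for n,m in dict(top=s&(zz>185),mid=s&(zz>110)&(zz<150)&org,plate=s&(zz>84)&(zz<96)).items():
        if m.sum()>3: print(c,n,m.sum(),P[m].mean(0).round(1),cv2.minAreaRect(P[m][:,:2].astype(np.float32)),P[m].max(0).round(),P[m].min(0).round())
    save(tag+c,cv2.resize(im[195:240,340:400] if c=="top" else im[200:300,290:380],(600,450),interpolation=cv2.INTER_CUBIC))
if __name__=="__main__": go("b")
E
python3 m.py; python3 -c "
import cv2,numpy as np
a=cv2.imread('pics/btop.png');b=cv2.imread('pics/bside.png');cv2.imwrite('pics/b.png',np.hstack([cv2.resize(a,(400,300)),cv2.resize(b,(400,444))[:300]]) if 0 else np.hstack([cv2.resize(a,(400,444)),cv2.resize(b,(400,444))]))"
```

```text
top top 98 [ 465.6 -300.6  194.6] ((465.53375244140625, -300.9524841308594), (22.413034439086914, 37.37473678588867), 81.84737396240234) [ 484. -288.  200.] [ 448. -312.  187.]
top plate 463 [ 467.3 -299.9   90.3] ((467.5668029785156, -301.988525390625), (91.73059844970703, 71.07653045654297), 5.3973612785339355) [ 516. -264.   96.] [ 420. -339.   84.]
side top 129 [ 463.9 -302.1  192.1] ((465.05841064453125, -299.25079345703125), (24.19051170349121, 38.136192321777344), 82.92308044433594) [ 483. -285.  197.] [ 446. -312.  185.]
side mid 196 [ 460.6 -307.7  130. ] ((461.6530456542969, -307.3646240234375), (15.593023300170898, 37.49703598022461), 66.55397033691406) [ 482. -293.  150.] [ 445. -314.  110.]
side plate 582 [ 462.3 -309.7   88.7] ((468.0850830078125, -301.420166015625), (94.11560821533203, 72.41620635986328), 4.755951404571533) [ 515. -267.   95.] [ 419. -340.   84.]
```

View pics/b.png

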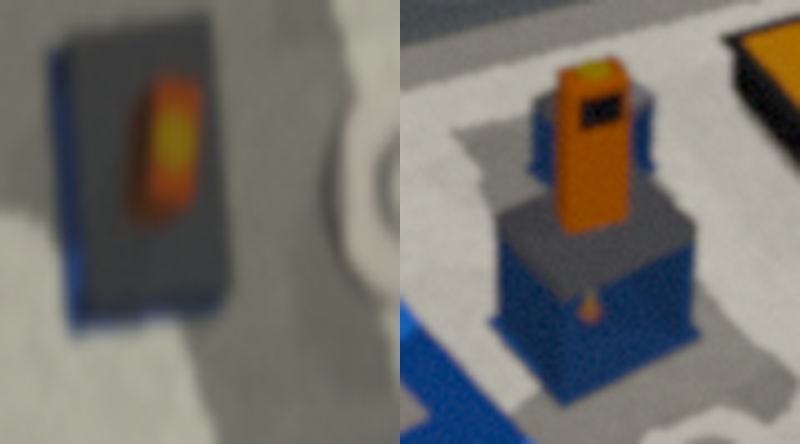

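It dropped back upright in the stand: the handle (595,140) is standing and the copper tip shows below at (590,308). I'll go back, grip it centred on the hole, and lift slowly this time.

{"op": "send_rows", "data": {"commands": [[0,0,0.1,-0.05,-0.5,0,1],[0,0,0.1,-0.05,-0.9,0,1],[0,0,0.1,-0.05,-0.9,0,1],[0,0,0.1,-0.05,-0.9,0,1],[0,0,0.1,-0.05,-0.9,0,1]]}}

```text
t: 12.15
position: [479.6, -136.2, 290.8]
eef_rot: [-179.9, 0.0, 171.7]
ft_force: [0.1, 0.4, 0.8]
finger_gap: 29.1
finger_force: 0.0
```

{"op": "send_rows", "data": {"commands": [[0,0,0,-0.05,-0.9,0,1],[0,0,0,-0.05,-0.9,0,1],[0,0,0,-0.05,-0.9,0,1],[0,0,0,-0.05,-0.9,0,1],[0,0,0,-0.05,-0.9,-0.2,1]]}}

```text
t: 12.57
position: [472.1, -271.7, 285.7]
eef_rot: [-179.9, 0.1, 171.7]
ft_force: [0.3, -0.4, 0.1]
finger_gap: 62.1
finger_force: 0.0
```

{"op": "send_rows", "data": {"commands": [[0,0,0,-0.05,-0.5,-0.3,1],[0,0,0,0,-0.4,-0.3,1],[0,0,0,0,0,-0.3,1],[0,0,0,0,0,0,1],[0,0,0,0,0,0,1]]}}

```text
t: 12.98
position: [471.0, -292.9, 256.6]
eef_rot: [179.9, -0.1, 171.9]
ft_force: [0.9, -0.5, -0.3]
finger_gap: 91.1
finger_force: 0.0
```

```bash
python3 - <<'E'
from h import *
s=monitor.observe();print(s["position"],s["eef_rot"])
im,d=imaging.snapshot("wrist")
P,v,u=pts("wrist",d,d>0);x,y,z=P.T
for a,b,w in((185,205,40),(84,96,70)):
  k=(z>a)&(z<b)&(abs(x-467)<w)&(abs(y+301)<w)
  print(k.sum(),P[k].mean(0),cv2.minAreaRect(P[k][:,:2].astype(np.float32)),P[k].min(0),P[k].max(0))
E
```

```text
[ 471.04664879 -292.89110474  256.55488506] [ 1.79883965e+02 -1.27047283e-01  1.71933012e+02]
1605 [ 465.88047225 -300.4096862   195.46610151] ((468.0301208496094, -300.8856201171875), (22.070249557495117, 37.55857849121094), 82.87457275390625) [ 448.78892944 -312.98664298  185.27852662] [ 487.25316368 -288.36482427  198.71712013]
4169 [ 460.8481597  -301.28227674   91.0370895 ] ((470.6280517578125, -302.9546813964844), (92.37635040283203, 70.07067108154297), 5.109717845916748) [ 421.61801096 -341.46000052   84.16974913] [ 519.16936457 -264.28563353   95.86639106]
```

{"op": "send_rows", "data": {"commands": [[0,0,0.05,-0.13,-0.27,-0.6,1],[0,0,0,0,0,-0.6,0.5],[0,0,0,0,0,-0.6,0],[0,0,0,0,0,-0.6,0],[0,0,0,0,0,-0.6,-0.2]], "force": 45}}

```text
t: 13.45
position: [468.5, -301.6, 167.9]
eef_rot: [-180.0, 0.1, 172.2]
ft_force: [0.8, 0.2, 0.4]
finger_gap: 69.6
finger_force: 0.0
```

{"op": "send_rows", "data": {"commands": [[0,0,0,0,0,-0.3,-0.3],[0,0,0,0,0,0,-0.3],[0,0,0,0,0,0,-0.3],[0,0,0,0,0,0,-0.3]]}}

```text
t: 13.78
position: [468.4, -303.0, 160.0]
eef_rot: [-180.0, 0.1, 172.1]
ft_force: [0.7, -0.2, -0.3]
finger_gap: 42.9
finger_force: 0.0
```

{"op": "send_rows", "data": {"commands": [[0,0,0,0,0.05,-0.15,-0.4],[0,0,0,0,0,0,-0.6],[0,0,0,0,0,0,-1],[0,0,0,0,0,0,-1],[0,0,0,0,0,0,-1]]}}

```text
t: 14.2
position: [467.5, -301.5, 154.6]
eef_rot: [180.0, 0.0, 172.0]
ft_force: [-0.3, 0.8, 1.3]
finger_gap: 22.1
finger_force: 45.0
```

{"op": "send_rows", "data": {"commands": [[0,0,0,0,0,0,-1],[0,0,0,0,0,0,-1],[0,0,0,0,0,0,-1]]}}

```text
t: 14.45
position: [467.5, -301.5, 154.6]
eef_rot: [180.0, 0.0, 172.0]
ft_force: [-0.9, 1.2, 3.9]
finger_gap: 21.5
finger_force: 45.0
```

```bash
python3 m.py; python3 -c "
from h import *
s=monitor.observe();print(s['position'],s['ft_force'],s['eef_rot'])"
```

```text
top top 2795 [ 446.9 -279.   537.7] ((454.79571533203125, -299.4884033203125), (158.76771545410156, 139.23800659179688), 89.9161148071289) [ 524. -220.  640.] [ 385. -379.  199.]
top plate 21 [ 491.8 -267.5   90.5] ((487.91204833984375, -267.628662109375), (31.797203063964844, 6.720088958740234), 2.9669249057769775) [ 504. -264.   95.] [ 472. -271.   85.]
side top 7794 [ 440.9 -325.2  430.7] ((453.4103088378906, -299.9764404296875), (136.8004150390625, 159.91421508789062), 0.006520768161863089) [ 522. -220.  632.] [ 385. -380.  197.]
side mid 111 [ 456.  -308.9  124.8] ((461.1170654296875, -310.3822937011719), (9.9871244430542, 35.046714782714844), 69.74109649658203) [ 479. -300.  150.] [ 445. -315.  110.]
side plate 581 [ 461.8 -310.4   88.7] ((467.35498046875, -301.2319030761719), (95.94288635253906, 73.04566192626953), 4.155517578125) [ 516. -266.   96.] [ 419. -340.   84.]
[ 467.52690413 -301.51291697  154.6095029 ] [-1.44999401  1.82552967  5.10720203] [-1.79999827e+02  2.23077462e-02  1.72030787e+02]
```

{"op": "send_rows", "data": {"commands": [[0,0,0,0,0,0.1,-1],[0,0,0,0.07,-0.02,0.1,-1],[0,0,0,0,0,0,-1],[0,0,0,0,0,0,-1]]}}

```text
t: 14.88
position: [469.5, -302.4, 160.2]
eef_rot: [-180.0, 0.0, 172.0]
ft_force: [-0.8, 0.9, -1.7]
finger_gap: 21.5
finger_force: 45.0
```

Lifted 5 mm with about 1.2 N of weight on the tool. Now I'll feel for the hole walls in y and x.

{"op": "send_rows", "data": {"commands": [[0,0,0,0,-0.1,0,-1],[0,0,0,0,0,0,-1],[0,0,0,0,0,0,-1]]}}

```text
t: 15.13
position: [469.2, -305.5, 160.0]
eef_rot: [-180.0, -0.0, 172.0]
ft_force: [0.2, -0.3, -1.5]
finger_gap: 21.5
finger_force: 45.0
```

{"op": "send_rows", "data": {"commands": [[0,0,0,0,0.1,0,-1],[0,0,0,0,0.1,0,-1],[0,0,0,0,0,0,-1],[0,0,0,0,0,0,-1]]}}

```text
t: 15.47
position: [469.5, -298.6, 160.2]
eef_rot: [180.0, -0.0, 172.1]
ft_force: [0.2, 0.2, -1.0]
finger_gap: 21.5
finger_force: 45.0
```

{"op": "send_rows", "data": {"commands": [[0,0,0,0.1,-0.1,0,-1],[0,0,0,0,0,0,-1],[0,0,0,0,0,0,-1]]}}

```text
t: 15.72
position: [472.7, -302.5, 160.3]
eef_rot: [-180.0, 0.0, 172.0]
ft_force: [-1.0, 0.1, -0.6]
finger_gap: 21.9
finger_force: 45.0
```

{"op": "send_rows", "data": {"commands": [[0,0,0,-0.1,0,0,-1],[0,0,0,-0.1,0,0,-1],[0,0,0,0,0,0,-1],[0,0,0,0,0,0,-1]]}}

```text
t: 16.05
position: [466.1, -302.2, 160.3]
eef_rot: [180.0, -0.0, 172.0]
ft_force: [0.5, 0.4, -0.8]
finger_gap: 21.7
finger_force: 45.0
```

There is no contact over ±3.4 mm in either axis, so the hole centre is close to (469.4, −302.1). I'll centre there and lift slowly.

{"op": "send_rows", "data": {"commands": [[0,0,0,0.1,0,0,-1],[0,0,0,0,0,0,-1],[0,0,0,0,0,0.1,-1],[0,0,0,0,0,0.15,-1],[0,0,0,0,0,0.2,-1]]}}

```text
t: 16.47
position: [469.2, -302.0, 173.9]
eef_rot: [180.0, -0.0, 172.0]
ft_force: [0.2, -0.1, -1.1]
finger_gap: 21.8
finger_force: 45.0
```

{"op": "send_rows", "data": {"commands": [[0,0,0,0,0,0.2,-1],[0,0,0,0,0,0.2,-1],[0,0,0,0,0,0.2,-1],[0,0,0,0,0,0.15,-1],[0,0,0,0,0,0,-1]]}}

```text
t: 16.88
position: [470.1, -302.6, 197.7]
eef_rot: [-179.9, 0.1, 172.0]
ft_force: [0.2, -0.9, -1.2]
finger_gap: 22.0
finger_force: 45.0
```

{"op": "send_rows", "data": {"commands": [[0,0,0,-0.02,0.02,0.1,-1],[0,0,0,0,0,0.15,-1],[0,0,0,0,0,0.15,-1],[0,0,0,0,0,0.15,-1],[0,0,0,0,0,0.1,-1]]}}

```text
t: 17.3
position: [469.0, -301.6, 216.4]
eef_rot: [-180.0, 0.0, 172.0]
ft_force: [-0.5, -0.6, -1.8]
finger_gap: 21.7
finger_force: 45.0
```

{"op": "send_rows", "data": {"commands": [[0,0,0,0,0,0.15,-1],[0,0,0,0,0,0.15,-1],[0,0,0,0,0,0.2,-1],[0,0,0,0,0,0.2,-1],[0,0,0,0,0,0.2,-1]]}}

```text
t: 17.72
position: [468.9, -301.6, 243.4]
eef_rot: [-180.0, 0.0, 172.0]
ft_force: [-0.4, -0.8, -1.2]
finger_gap: 21.7
finger_force: 45.0
```

{"op": "send_rows", "data": {"commands": [[0,0,0,0,0,0.3,-1],[0,0,0,0,0,0.4,-1],[0,0,0,0,0,0.4,-1],[0,0,0,0,0,0.3,-1],[0,0,0,0,0,0,-1]]}}

```text
t: 18.13
position: [470.2, -302.3, 287.8]
eef_rot: [-179.9, 0.3, 172.0]
ft_force: [0.1, -0.9, -0.8]
finger_gap: 21.7
finger_force: 45.0
```

{"op": "send_rows", "data": {"commands": [[0,0,0,0.05,0.3,0,-1],[0,0,0,0.07,0.6,0,-1],[0,0,0,0.07,0.8,0,-1],[0,0,0,0.07,0.8,0,-1],[0,0,0,0.07,0.8,0,-1]]}}

```text
t: 18.55
position: [478.2, -200.6, 283.9]
eef_rot: [180.0, -0.1, 172.0]
ft_force: [-0.1, 0.3, -0.9]
finger_gap: 21.6
finger_force: 45.0
```

{"op": "send_rows", "data": {"commands": [[0,0,0,0.07,0.8,0,-1],[0,0,0,0.07,0.8,0,-1],[0,0,0,0.07,0.8,0,-1],[0,0,0,0.07,0.8,0,-1],[0,0,0,0.07,0.8,0,-1]]}}

```text
t: 18.97
position: [488.5, -80.5, 284.0]
eef_rot: [180.0, -0.1, 172.1]
ft_force: [0.3, -0.4, -1.2]
finger_gap: 21.9
finger_force: 45.0
```

{"op": "send_rows", "data": {"commands": [[0,0,0,0.07,0.8,0,-1],[0,0,0,0.07,0.8,0,-1],[0,0,0,0.07,0.8,0,-1],[0,0,0,0.07,0.8,0,-1],[0,0,0,0.07,0.8,0,-1]]}}

```text
t: 19.38
position: [498.8, 39.3, 284.0]
eef_rot: [-180.0, -0.1, 172.1]
ft_force: [0.6, -0.9, -2.0]
finger_gap: 21.8
finger_force: 45.0
```

{"op": "send_rows", "data": {"commands": [[0,0,0,0.07,0.8,0,-1],[0,0,0,0.05,0.8,0,-1],[0,0,0,0.05,0.6,0,-1],[0,0,0,0.05,0.4,0,-1],[0,0,0,0.05,0.2,0,-1]]}}

```text
t: 19.8
position: [506.7, 124.5, 284.1]
eef_rot: [180.0, -0.1, 172.2]
ft_force: [-0.2, 0.3, -1.8]
finger_gap: 21.8
finger_force: 45.0
```

{"op": "send_rows", "data": {"commands": [[0,0,0,0,0,0,-1],[0,0,0,0,0,0,-1],[0,0,0,0,0,0,-1]]}}

```text
t: 20.05
position: [507.6, 120.2, 284.4]
eef_rot: [-180.0, -0.0, 171.9]
ft_force: [-1.0, -0.5, -1.3]
finger_gap: 22.0
finger_force: 45.0
```

```bash
cat > r.py <<'E'
from h import *
import sys
s=monitor.observe();print(s["position"],s["eef_rot"],s["ft_force"])
for c in("top","side","wrist"):
    im,d=imaging.snapshot(c)
    P,v,u=pts(c,d,d>0);x,y,z=P.T;h=cv2.cvtColor(im,cv2.COLOR_RGB2HSV)[v,u]
    r=(abs(x-505)<60)&(abs(y-156)<60)
    for n,m in dict(red=r&((h[:,0]<6)|(h[:,0]>174))&(h[:,1]>120)&(z>60)&(z<85),orange=r&(h[:,0]>=7)&(h[:,0]<28)&(h[:,1]>150)&(z>100),stem=r&(z>95)&(z<145)).items():
        if m.sum()>3: print(c,n,m.sum(),P[m].mean(0).round(1),[np.round(q,1) for q in cv2.minAreaRect(P[m][:,:2].astype(np.float32))],P[m].min(0).round(1),P[m].max(0).round(1))
    if c!="top": save(sys.argv[1]+c,im if c=="wrist" else cv2.resize(im[60:240,200:420],(800,600)))
E
python3 r.py c; python3 -c "
import cv2,numpy as np
a=cv2.imread('pics/cside.png');b=cv2.imread('pics/cwrist.png');cv2.imwrite('pics/c.png',np.hstack([cv2.resize(a,(400,400)),b[:,120:520]]))"
```

```text
[507.63152265 120.21325488 284.37997   ] [-1.79950329e+02 -3.74474128e-02  1.71944052e+02] [-0.96447256 -0.46439757 -1.31350652]
side red 19 [503.8 158.2  70.9] [array([502.6, 158.2]), array([20. , 20.1]), np.float64(67.1)] [494.4 145.2  68.8] [514.4 167.5  74.2]
side orange 171 [497.6 112.4 249.4] [array([491.7, 115.4]), array([21. , 52.2]), np.float64(57.6)] [475.  104.8 221.5] [518.1 138.1 344.1]
wrist red 497 [506.4 156.6  72.8] [array([506.6, 156.6]), array([28.1, 28.7]), np.float64(83.0)] [491.9 142.1  70.8] [521.3 170.9  74.9]
wrist orange 8664 [492.  125.4 320.3] [array([491. , 129.6]), array([49.1, 58.3]), np.float64(26.0)] [472.2  96.  148.1] [518.2 163.3 362.7]
```

View pics/c.png

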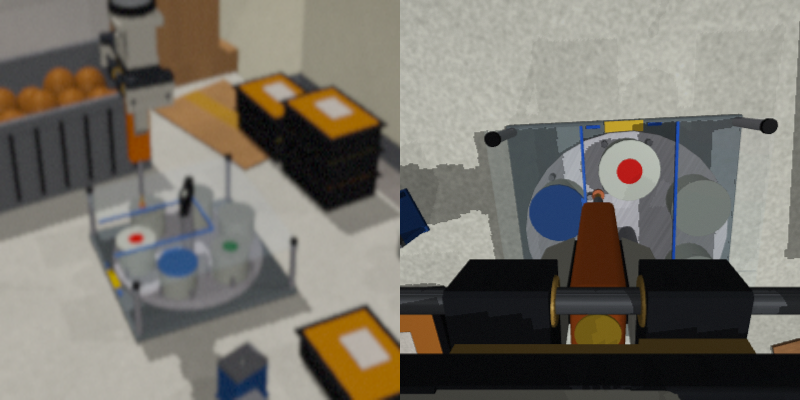

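The red tub is in the window, with the dot at (506.4, 156.6, 72.8) by wrist depth. The probe is held upright. I'll centre over the dot and descend.

{"op": "send_rows", "data": {"commands": [[0,0,0,-0.05,0.4,0,-1],[0,0,0,0,0.4,0,-1],[0,0,0,0,0.3,-0.2,-1],[0,0,0,0,0.1,-0.4,-1],[0,0,0,0,0,-0.4,-1]]}}

```text
t: 20.62
position: [506.3, 158.1, 253.8]
eef_rot: [180.0, 0.0, 172.1]
ft_force: [-0.1, 0.6, -1.7]
finger_gap: 21.7
finger_force: 45.0
```

{"op": "send_rows", "data": {"commands": [[0,0,0,0,0,-0.4,-1],[0,0,0,0,0,-0.2,-1],[0,0,0,0,0,0,-1],[0,0,0,0,0,0,-1]]}}

```text
t: 20.95
position: [506.0, 156.7, 235.9]
eef_rot: [-180.0, -0.1, 172.0]
ft_force: [0.3, 0.6, -0.6]
finger_gap: 21.6
finger_force: 45.0
```

```bash
python3 r.py d
```

```text
[505.9869174  156.72569329 235.87221011] [-1.79959184e+02 -9.58124820e-02  1.71981095e+02] [ 0.25516117  0.63071466 -0.62681509]
side red 20 [504.3 157.7  71.1] [array([504.9, 157.6]), array([17.2, 21. ]), np.float64(35.3)] [493.8 144.1  68.6] [514.6 169.6  74.6]
side orange 157 [498.7 148.8 204.4] [array([506. , 153.5]), array([51.8, 49.5]), np.float64(12.2)] [483.3 123.8 173.6] [535.7 174.6 389.7]
side stem 39 [502.4 156.2 119.7] [array([501.1, 156.4]), array([11.8,  9.7]), np.float64(2.6)] [495.3 151.4  97.7] [506.9 161.4 144.6]
wrist red 502 [504.2 156.8  73. ] [array([505.7, 156.2]), array([28.6, 27.7]), np.float64(82.3)] [491.9 141.9  70.5] [520.3 170.8  75.1]
wrist orange 9074 [490.5 160.8 274.4] [array([493.8, 153.6]), array([91.4, 43.2]), np.float64(81.7)] [471.2 110.2 100.9] [517.4 200.1 315.2]
wrist stem 139 [503.8 157.  110.7] [array([504.7, 156.5]), array([11.3,  8.6]), np.float64(80.2)] [500.4 150.7  99.7] [509.9 162.1 132.7]
```

View pics/dwrist.png

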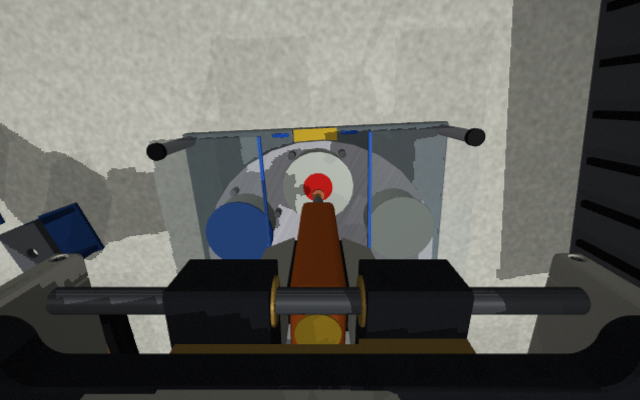

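The foot sits over the red dot (318,190). Descending to just above contact, then in small steps while averaging the force.

{"op": "send_rows", "data": {"commands": [[0,0,0,0,0,-0.25,-1],[0,0,0,0,0,-0.25,-1],[0,0,0,0,0,-0.2,-1],[0,0,0,0,0,0,-1],[0,0,0,0,0,0,-1]]}}

```text
t: 21.52
position: [505.8, 157.3, 215.0]
eef_rot: [-180.0, -0.1, 172.0]
ft_force: [0.5, 0.7, -1.5]
finger_gap: 22.0
finger_force: 45.0
```

```bash
cat > f.py <<'E'
from h import *
F=[];Z=[]
for i in range(5):
    imaging.snapshot("side");s=monitor.observe();F.append(s["ft_force"]);Z.append(s["position"])
print(np.mean(F,0).round(2),np.std(F,0).round(2),np.mean(Z,0).round(2),s["eef_rot"].round(2),s["t"])
E
python3 f.py
```

```text
[ 0.03 -0.08 -1.08] [0.39 0.38 0.39] [506.42 157.54 215.81] [1.7999e+02 3.0000e-02 1.7203e+02] 21.7667
```

Free-hanging baseline is −1.1 N at TCP z 215.8. Stepping down.

{"op": "send_rows", "data": {"commands": [[0,0,0,0,-0.02,-0.1,-1],[0,0,0,0,0,-0.1,-1],[0,0,0,0,0,0,-1],[0,0,0,0,0,0,-1]]}}

```text
t: 22.1
position: [506.4, 156.7, 209.6]
eef_rot: [-180.0, 0.0, 172.0]
ft_force: [0.4, -0.1, -0.8]
finger_gap: 22.2
finger_force: 45.0
```

```bash
python3 f.py
```

```text
[-0.26  0.02 -0.19] [0.77 0.29 0.21] [506.36 156.76 209.8 ] [-180.      0.    172.02] 22.35
```

Contact starts at about z 211.5, as predicted, so halfway is about z 204.5.

{"op": "send_rows", "data": {"commands": [[0,0,0,0,0,-0.06,-1],[0,0,0,0,0,-0.06,-1],[0,0,0,0,0,-0.05,-1],[0,0,0,0,0,0,-1],[0,0,0,0,0,0,-1]]}}

```text
t: 22.77
position: [506.4, 156.9, 204.6]
eef_rot: [180.0, 0.0, 172.0]
ft_force: [0.2, -0.5, 0.6]
finger_gap: 21.7
finger_force: 45.0
```

```bash
python3 f.py; python3 f.py; python3 r.py e;python3 -c "
import cv2,numpy as np
a=cv2.imread('pics/eside.png');b=cv2.imread('pics/ewrist.png');cv2.imwrite('pics/e.png',np.hstack([cv2.resize(a[200:500,150:450],(400,400)),b[:,120:520]]))"
```

```text
[ 0.4  -0.16  0.93] [0.52 0.37 0.39] [506.43 156.89 204.73] [1.7999e+02 1.0000e-02 1.7203e+02] 23.0167
[ 0.42 -0.29  1.17] [0.31 0.38 0.19] [506.41 156.88 204.71] [1.7999e+02 1.0000e-02 1.7203e+02] 23.2667
[506.4013241  156.88571789 204.69100419] [1.79991633e+02 9.19844220e-03 1.72025158e+02] [ 0.60949749 -0.32999697  1.06088977]
side red 15 [503.6 156.4  70.9] [array([502.2, 156.3]), array([16.8, 23.3]), np.float64(45.5)] [492.2 147.4  68.2] [514.6 169.9  73. ]
side orange 133 [498.1 148.5 169. ] [array([491.5, 153.9]), array([22.3, 54.3]), np.float64(57.5)] [474.6 139.9 144.2] [518.8 177.8 263. ]
side stem 43 [501.7 153.8 123.6] [array([502.4, 152.1]), array([15.5, 37.9]), np.float64(74.7)] [484.  144.1  96. ] [521.  164.5 144.7]
wrist red 451 [501.6 157.2  72.7] [array([501.8, 157.3]), array([29.5, 20.6]), np.float64(80.5)] [491.4 141.6  70.8] [514.2 171.3  76.6]
wrist orange 9018 [490.  160.4 242.9] [array([486.6, 160.6]), array([56.5, 58.4]), np.float64(35.0)] [470.7 120.7 144.6] [516.3 199.8 282.8]
wrist stem 22 [497.9 157.8 112.3] [array([495.5, 158.6]), array([17.6, 15. ]), np.float64(81.8)] [487.  150.9  95.1] [503.2 168.2 144.9]
```

View pics/e.png

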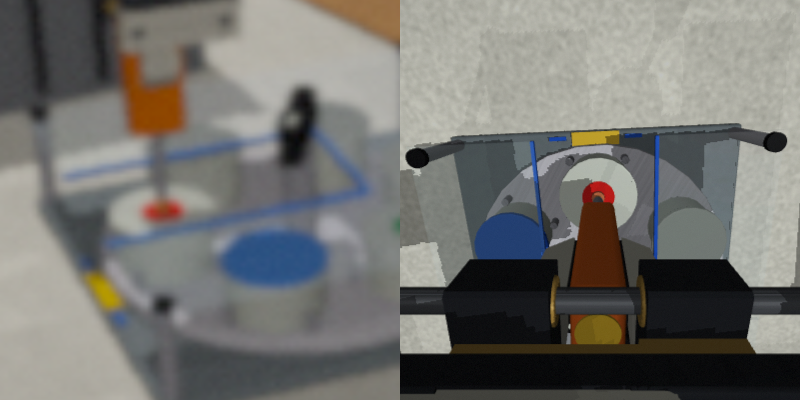

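The stem stands upright on the red dot (162,212). The force change is 2.15 N, which is about halfway in (≈6.8 mm). Handing in.

```bash
python3 -c "
from workcell import job
print(job.hand_in())"
```

```text
the job is handed in; nothing more can be done
None
```

The job is handed in: the red-dot tub sits in the window and the thermometer is held upright on the dot, its tip about halfway in (≈7 mm, ≈2.2 N); on the first lift it slipped and dropped back upright into its stand, so I had to grip it again.

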